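Release a sample case's catch through its service hole

TASK

The sample case on the test station is shut by a spring catch. Take the release pin out of the tube rack, feel along the groove in the case's deck for the small hole at its bottom, and gently push the pin through it until the catch lets go and the lid springs up by itself. Then stand the pin fully home in the tube rack again, upright, leave the lid open, and do not disturb the other things.

Things in the scene. Friction and masses are not known exactly. Their poses are not given: they have to be found in the camera images.
- case: White plastic sample case, fixed, 85 mm high. Origin on the table straight below the groove's centre; z up, x from the groove towards the lid's hinge, y along the groove. Its grey fixed deck (x -45 to 33, y -100 to 100, top at z 85 mm) carries the groove; the lid covers x 37 to 176 mm, hinged at x 174 mm along y. Pressing on the case with pin or gripper harder than 25 N damages it.
- groove (a point): Groove's centre, level with the deck's top; axes as the case. It runs along y, -42 to 42 mm, 26 mm wide, its 45-degree sides narrowing to 14 mm. Its flat rigid floor, 8 mm below the deck's top, is a 4 mm aluminium strip with one hole, 12 mm along y and 14 mm wide (the groove's bottom width). The hole's centre is anywhere from y -24 to 24 mm, not measured: see or feel for it.
- catch_bar (a point): Top of the catch's dark steel bar, below the groove's centre and 17 mm below the deck's top; the bar runs under the whole groove and is met through the hole. Axes as the case. It gives under a spring: about 3 N at first, 5 to 6 N when it lets the lid go, 6 to 8 mm further down (23 to 25 mm below the deck's top); hard stop about 12 mm down.
- lid (a joint): Lid angle in rad: 0 shut, level with the deck; when the catch lets go a damped spring raises the lid to 1.2 in about a second and it stays there. The free edge is nearest the groove and moves up and away from it.
- pin: Release pin, loose, 90 g, standing in one of the rack's holes at the start. Origin at the centre of its lower end, z along the pin to the handle. Steel shaft 9 mm in diameter and 52 mm long (end chamfered), a flange 24 mm in diameter and 4 mm thick (52 to 56 mm), then a round black ribbed handle 16 mm in diameter from 56 to 96 mm.
- pin_tip (a point): Centre of the pin's lower end (same point as the pin's origin).
- rack: White block tube rack, fixed, 56 x 190 x 64 mm high, origin at the centre of its underside, z up. Four upright round holes, 12 mm in diameter, 56 mm deep, at x 0, y -63, -21, 21, 63 mm; that at y 63 mm starts empty, the pin and two tubes stand in the others in any order. The pin is home when its flange rests on the rack (lower end 12 mm over the table); any free hole will do.
- tube1: Loose sample tube with a white cap, 10 mm in diameter (cap 13 mm), 70 mm long, standing in a rack hole (top 78 mm over the table). Origin at its lower end. Leave alone.
- tube2: As tube1.
- dropper: Small white dropper bottle, 25 mm in diameter, 58 mm high, beyond the middle between case and rack. Origin at its underside. Leave alone.
- dropper2: Same kind of bottle, between case and rack, nearer the robot. Leave alone.
- wipes: White wipes canister, 90 mm in diameter, 190 mm high. Origin at its underside. Leave alone.
- kit_carton: Cardboard carton 100 x 160 x 90 mm. Origin at its underside. Leave alone.
- swab_stack: Flat stack of paper packs 190 x 45 x 18 mm. Origin at its underside. Leave alone.
- timer: Black timer 30 x 60 x 60 mm. Origin at its underside. Leave alone.
- cap_dish: Glass dish 80 mm in diameter, 30 mm high. Origin at its underside. Leave alone.
Things that resemble listed ones, but are neither listed nor needed, are in the scene too. What is shaped like the rack but brown or red is not meant.

How it is judged:
By the outcome, as a careful person would: the job done as asked, in the order asked, and still so for the second after the job is handed in, with the robot touching nothing.
It also fails if it takes over 64 s, if anything falls off the work surface, if the arm or the gripper's body presses on something with over 40 N, if the wrist force passes 120 N, or if a joint passes its speed limit or range.

ROBOT

A 6-joint arm with a two-finger parallel gripper is mounted at the origin on the work surface. World frame = base frame: x ahead of the robot, y to its left, z up, the work surface at z = 0. Lengths are in m, angles in rad, forces in N, time in s.
With the tool pointing down it reaches from about 0.35 to 0.875 m from the base axis. Payload 4.2 kg.
Tool frame: the origin (TCP) lies at the very end of the fingers, on their centre line; the grasp point (between the pads) lies 19 mm behind it; z points along the fingers, y is the direction in which the jaws open and shut (so a half turn about z gives the same grasp; the last joint's range is limited). The gripper opens to 85 mm and grips with 20 to 120 N. Pads are 22 mm wide; open, the fingers measure 114 mm over their backs; the gripper's body (76 mm by 85 mm) begins 54 mm behind the grasp point. The pads swing forward as they close: fully open they stand 13 mm farther back than shut.
Start: joints at [-0.886, 0.385, 0.008, 0, -1.194, -0.259], TCP at [0.258, -0.569, 0.231] pointing down, gripper open.
Joint ranges: [-3.14, 3.14], [-1.21, 2.06], [-1.07, 1.41], [-3.16, 2.05], [-2.99, -0.16], [-3.1, 3.1]. Speed limits (rad/s): [2.79, 2.79, 3.14, 3.14, 3.14, 3.14].

INTERFACE

Orientations are given as a rotation vector (axis times angle).
In Python, from station import * gives the robot as it stands. Calls block until the motion is done:
- move_ptp(position, orientation): joint-space move of the TCP to a pose.
- move_linear(position, v=0.15, orientation=None): straight line of the TCP; orientation=None keeps the orientation; v is the mean speed in m/s.
- move_joints(angles): joint-space move.
- set_gripper(opening, force=None): finger opening in m; force is the grip in N (None keeps the last); returns when the fingers have stopped.
- sleep(seconds).
- inverse_kinematics(position, orientation): joint angles nearest the present ones, or None.
- observe(): the state.
- capture(name): name is "scene" or "top" or "wrist"; returns a dict with "frame" (384x512x3 uint8, red, green, blue), "z_map" (384x512 float32, m along the optical axis (not along the pixel's ray), 0 where there is no reading), "fx", "fy", "cx", "cy" (pixels), "R" (3x3) and "t" (3): a world point X has camera coordinates R X + t; the wrist camera has in their place "mount" (4x4, takes a point from camera to tool coordinates, whose origin is the TCP and whose axes are the flange's). Camera axes: x right, y down, z forward; pixel columns grow to the right and rows downward; lengths in m; the calibration is good to about 2 mm. A picture is of the moment at which its call begins: read the wrist's pose just before it.
A pose or a line that the arm cannot do raises PlanningError and nothing moves.
- close_job(): hands the job in, once; it reports no verdict.
Trained networks look in the newest picture that a camera, given by its name, has taken for a name from the list of things; names that differ only in an ending like _2 or _b are one class to them, and where a whole thing is asked for, a point or a joint stands for the part that bears it (a point fixed in the world has none). Each returns a list of dicts, best first, with "conf" (0 to 1); they miss things now and then, are a little off and sometimes report something else, mostly with a low value. They report only what shows in the picture. A call takes as long as a camera call. They do not tell look-alikes from the thing itself.
- silhouettes(name, camera): "mask" (384x512 bool, what is visible of it) and "position" ([row, column] in pixels, amid what is visible of it).
The state is a dict: "t": time; "joints": joint angles; "dq": joint speeds; "joint_efforts": joint torques, N m; "ee_pos": TCP position; "eef_rot": TCP orientation; "force": force on the tool from outside, world axes, zero at the start; "moment": the same for the moment, N m; "gripper_width": finger opening in m.
Only numpy, scipy, OpenCV 4.12 (cv2) and the standard library are available. Lean on these libraries where they do the work, as an engineer would, in place of code of your own. Each camera call takes 0.05 s, during which the arm holds its last target. There are 200 camera calls.

## Working session

There is one attempt and no reset: what is moved stays moved. The work goes in short steps, each a Python script; the robot and the scene stay as the last script left them, time stands still between calls to the robot, and variables do not carry over. Pictures are saved under pics/ and viewed, about 8 in all and at most 12, crops included, and the job is handed in when it is done.

```bash
mkdir -p pics; ls; python3 - <<'E'
from station import *
import numpy as np,cv2
a=capture("top");b=capture("scene")
for n,c in(("top",a),("scene",b)):
    cv2.imwrite(f"pics/{n}0.png",c["frame"][:,:,::-1]); np.savez(f"{n}0.npz",**c)
    print(n,c["R"].round(3).tolist(),c["t"].round(3),c["fx"])
    for k in("case","rack","pin","tube1","groove","dropper","wipes"):
        print(k,[(round(d["conf"],2),[int(v) for v in d["position"]],int(d["mask"].sum())) for d in silhouettes(k,n)])
img=np.hstack([a["frame"],b["frame"]]);print(observe())
E
```

```text
pics
top [[0.018, -1.0, -0.007], [-0.995, -0.017, -0.094], [0.094, 0.009, -0.996]] [-0.007  0.542  1.308] 392.2541605471444
case [(0.89, [181, 179], 4511), (0.74, [140, 253], 52)]
rack [(0.86, [187, 305], 1082), (0.83, [245, 314], 1037), (0.61, [256, 207], 1150)]
pin [(0.6, [190, 311], 43)]
tube1 []
groove [(0.62, [177, 181], 4369)]
dropper [(0.69, [164, 383], 240), (0.63, [143, 252], 58), (0.55, [209, 251], 44)]
wipes [(0.64, [155, 114], 1096)]
scene [[-0.067, 0.998, 0.012], [0.67, 0.054, -0.74], [-0.739, -0.042, -0.672]] [ 0.043 -0.283  1.512] 366.44362937313434
case [(0.6, [222, 343], 5755)]
rack [(0.76, [167, 305], 1414), (0.66, [172, 203], 1412)]
pin [(0.38, [195, 193], 81)]
tube1 []
groove [(0.9, [224, 344], 5732)]
dropper [(0.49, [199, 257], 118), (0.22, [160, 139], 274)]
wipes [(0.7, [232, 433], 2548)]
{'t': 0.8, 'joints': array([-8.86396646e-01,  3.84690392e-01,  7.90406490e-03, -1.20867989e-05,
       -1.19401418e+00, -2.58610544e-01]), 'dq': array([-1.26333699e-03,  3.09846189e-04, -1.05508047e-03,  4.21969349e-05,
       -2.48198821e-04,  5.13681007e-04]), 'joint_efforts': array([-4.00463950e-04, -3.92034173e+01,  1.88610739e+01,  4.19049919e+00,
       -1.56926799e-04,  1.44622106e-06]), 'ee_pos': array([ 0.25817034, -0.56915873,  0.23131768]), 'eef_rot': array([-6.63778569e-01,  3.07065977e+00,  1.38720378e-05]), 'force': array([ 0.00451517, -0.02861292,  0.20830654]), 'moment': array([0.00156226, 0.01181712, 0.0194366 ]), 'gripper_width': 0.0853901418410921}
```

View pics/top0.png

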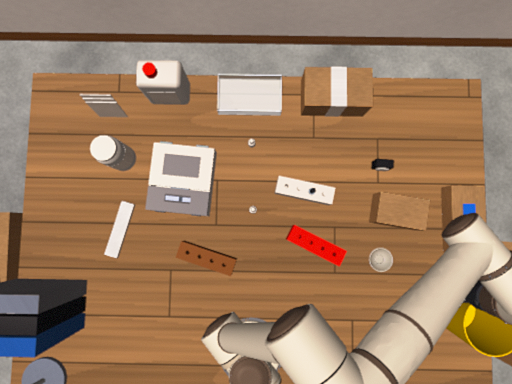

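View pics/scene0.png

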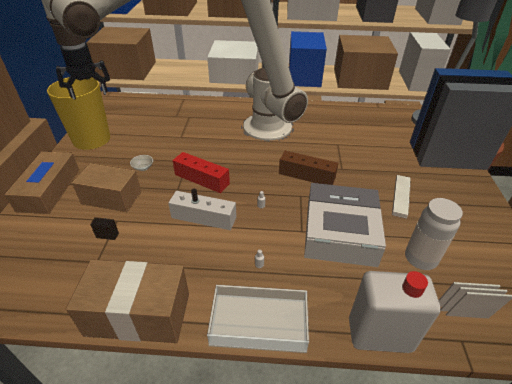

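Top view: a white rack at about (190,305), with the black pin handle in it at (191,312). The red (245,314) and brown (256,207) racks are look-alikes. The case is at (180,180), with its grey deck and groove at about (198,180). I'll enlarge both and compute their poses.

```bash
cat > h.py <<'E'
import numpy as np,cv2
def world(c,T=None):
    v,u=np.mgrid[:384,:512]; z=c["z_map"].astype(float)
    P=np.stack([(u-c["cx"])/c["fx"]*z,(v-c["cy"])/c["fy"]*z,z],-1)
    if T is not None: return P@T[:3,:3].T+T[:3,3]
    return (P-c["t"])@c["R"]
def rect(P,m):
    r=cv2.minAreaRect((P[m][:,:2]*1000).astype(np.float32)); return r
E
python3 - <<'E'
import numpy as np,cv2
from h import *
a=dict(np.load("top0.npz"));P=world(a)
def win(r0,r1,c0,c1):
    m=np.zeros((384,512),bool);m[r0:r1,c0:c1]=1;return m
for n,w,lo,hi in(("rack",win(170,210,268,345),.055,.07),("case",win(135,225,140,222),.075,.095)):
    m=w&(P[...,2]>lo)&(P[...,2]<hi)&(a["z_map"]>0); print(n,m.sum(),rect(P,m),np.median(P[m][:,2]))
f=a["frame"]
deck=win(135,225,140,222)&(P[...,2]>.06)&(P[...,2]<.095)&(f.max(2)<140); print("dark rect",rect(P,deck))
w=win(170,210,268,345)&(f.max(2)<90); print("pin dark",w.sum(),P[w].round(3)[:30].tolist())
x=cv2.resize(f[135:225,140:222],None,fx=5,fy=5,interpolation=cv2.INTER_CUBIC)
y=cv2.resize(f[168:213,268:343],(385,231),interpolation=cv2.INTER_CUBIC)
o=np.zeros((450,795,3),np.uint8);o[:,:410]=x;o[:231,410:]=y
cv2.imwrite("pics/crop1.png",o[:,:,::-1])
E
```

```text
rack 915 ((536.6856689453125, -173.66720581054688), (190.7617645263672, 56.65666580200195), 78.7044906616211) 0.0633028466344859
case 4080 ((568.2984619140625, 237.91143798828125), (201.30796813964844, 229.28131103515625), 85.1924819946289) 0.08443699845982935
dark rect ((558.7225952148438, 236.32460021972656), (196.591552734375, 210.40516662597656), 85.1717300415039)
pin dark 19 [[0.539, -0.193, 0.101], [0.536, -0.186, 0.103], [0.536, -0.189, 0.107], [0.536, -0.193, 0.102], [0.535, -0.195, 0.113], [0.534, -0.186, 0.083], [0.533, -0.186, 0.103], [0.533, -0.19, 0.101], [0.532, -0.192, 0.108], [0.533, -0.195, 0.106], [0.531, -0.186, 0.087], [0.53, -0.187, 0.096], [0.529, -0.189, 0.11], [0.529, -0.192, 0.105], [0.529, -0.195, 0.111], [0.529, -0.187, 0.074], [0.527, -0.188, 0.091], [0.526, -0.189, 0.108], [0.526, -0.192, 0.11]]
```

View pics/crop1.png

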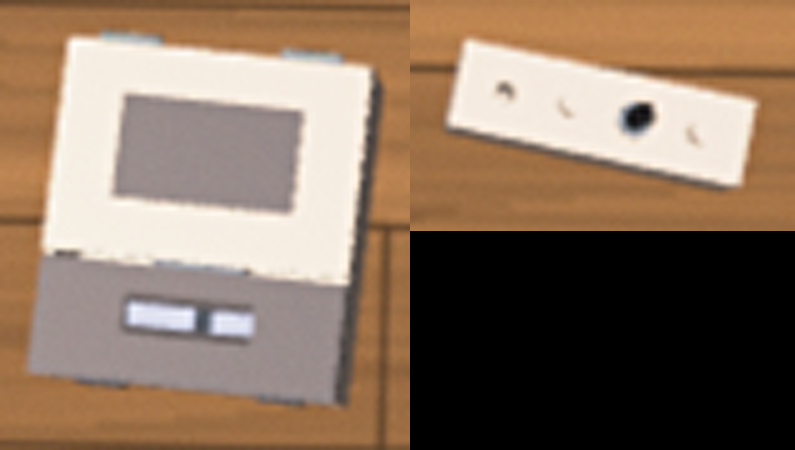

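The crops show the black pin handle standing third from the left in the white rack, and the leftmost hole is empty. The red and brown racks are ruled out by colour. The groove's bright floor has a dark gap (the hole) slightly right of centre, at crop (203,320). I'll move above the pin and check from close by.

```bash
cat >> h.py <<'E'
from scipy.spatial.transform import Rotation as Ro
def down(yaw_y): # tool down, jaw axis at world angle yaw_y (deg)
    a=np.radians((yaw_y+90)/2); return np.pi*np.array([np.cos(a),np.sin(a),0])
def wristT(o,c):
    T=np.eye(4);T[:3,:3]=Ro.from_rotvec(o["eef_rot"]).as_matrix();T[:3,3]=o["ee_pos"]; return T@c["mount"]
E
python3 - <<'E'
from station import *
from h import *
a=dict(np.load("top0.npz"));P=world(a)
for r,c in((198.8,180.6),(198.3,177.7)): print("top hole/groove px",[P[int(r)+d,int(c)].round(4).tolist() for d in(0,)])
# hole ray with floor plane z=.077
C=-a["R"].T@a["t"]
for r,c in((198.8,180.6),(198.3,177.7)):
    d=a["R"].T@np.array([(c-a["cx"])/a["fx"],(r-a["cy"])/a["fy"],1]); print((C+d*(.077-C[2])/d[2]).round(4))
move_ptp([.5326,-.1943,.26],down(168.7))
o=observe();c=capture("wrist");np.savez("w1.npz",T=wristT(o,c),**c)
print(o["t"],o["ee_pos"],o["eef_rot"],o["joints"].round(2),c["mount"].round(3).tolist())
P=world(c,wristT(o,c));ok=c["z_map"]>0
print("z levels",np.percentile(P[ok][:,2],[2,20,50,90]).round(4))
m=ok&(P[...,2]>.058)&(P[...,2]<.069)&(np.hypot(P[...,0]-.536,P[...,1]+.174)<.11)
print("rack",m.sum(),rect(P,m),np.median(P[m][:,2]))
m=ok&(P[...,2]>.09)&(P[...,2]<.115)&(np.hypot(P[...,0]-.533,P[...,1]+.194)<.03)
print("pin",m.sum(),rect(P,m),np.percentile(P[m][:,2],[5,50,95]) if m.any() else 0)
cv2.imwrite("pics/w1.png",c["frame"][:,:,::-1])
E
```

```text
top hole/groove px [[0.5021, 0.2386, 0.0676]]
top hole/groove px [[0.501, 0.2457, 0.0819]]
[0.4989 0.2348 0.077 ]
[0.5003 0.2443 0.077 ]
2.5 [ 0.53229287 -0.19507371  0.259907  ] [ 1.99013961e+00 -2.43045099e+00 -1.82032944e-04] [-0.07  0.27 -0.09  0.   -1.21 -0.13] [[0.002, -0.963, -0.271, 0.069], [1.0, 0.001, 0.001, -0.001], [-0.001, -0.271, 0.963, -0.142], [0.0, 0.0, 0.0, 1.0]]
z levels [-0.0018 -0.0007  0.0004  0.3377]
rack 6768 ((537.5010375976562, -171.3994598388672), (190.21603393554688, 56.139652252197266), 78.86690521240234) 0.06372173045773921
pin 229 ((533.2018432617188, -192.83340454101562), (15.53482437133789, 15.320231437683105), 30.34676742553711) [0.09364901 0.10734313 0.108707  ]
```

View pics/w1.png

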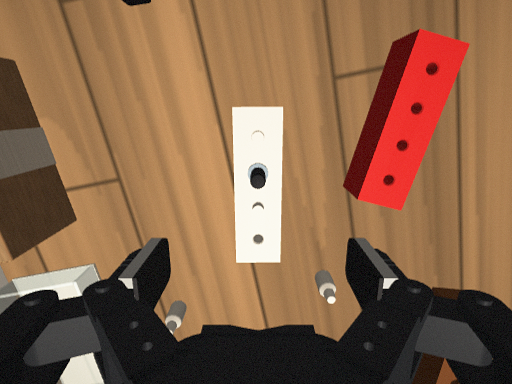

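Wrist view: the pin's handle and flange are at (258,177) in the white rack. The tubes are at (258,135) and (258,205), the free hole at (258,240). The droppers lie well to the sides. I'll grasp the pin, lift it, then view the groove.

```bash
python3 - <<'E'
from station import *
from h import *
r=down(168.87)
move_linear([.5332,-.1925,.12],.15,r); move_linear([.5332,-.1925,.075],.08)
o=observe();print("pre",o["ee_pos"],o["force"].round(2))
set_gripper(.0,50); o=observe();print("grip",o["gripper_width"],o["force"].round(2),o["ee_pos"])
if o["gripper_width"]<.012: raise SystemExit
move_linear([.5332,-.1925,.19],.12); o=observe();print("lift",o["gripper_width"],o["force"].round(2),o["moment"].round(3))
move_ptp([.555,.235,.24],down(85.2))
o=observe();c=capture("wrist");T=wristT(o,c);np.savez("w2.npz",T=T,**c);P=world(c,T)
print(o["t"],o["ee_pos"],o["joints"].round(2),o["force"].round(2),o["gripper_width"])
cv2.imwrite("pics/w2.png",c["frame"][:,:,::-1])
E
```

```text
pre [ 0.53357429 -0.19260009  0.07528923] [0.57 0.26 0.61]
grip 0.014748478190920357 [-0.29  0.35  1.51] [ 0.5332673  -0.19252454  0.07527518]
lift 0.014543095982789729 [-0.88  0.24 -1.12] [ 0.056  0.036 -0.07 ]
7.9833 [0.55503243 0.23449002 0.23970355] [ 0.67  0.34 -0.04  0.   -1.19 -2.32] [-0.33  0.28 -0.98] 0.014583021820841698
```

View pics/w2.png

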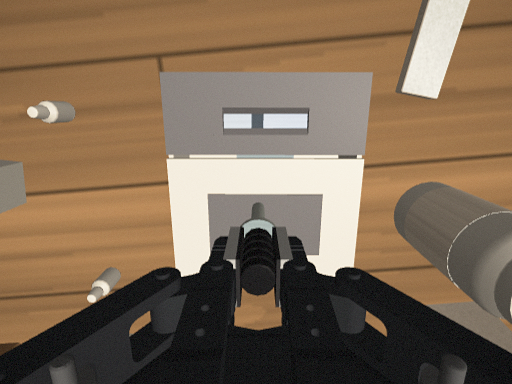

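Wrist view: the pin is held straight, its tip at (258,207). The groove spans columns 223–309 at row 120, with the dark hole at about (257,121). Next I'll convert these to world positions.

```bash
python3 - <<'E'
from h import *
c=dict(np.load("w2.npz"));T=c["T"];P=world(c,T);f=c["frame"].astype(int)
ok=c["z_map"]>0
m=ok&(abs(P[...,2]-.085)<.005)&(P[...,0]<.536);m[:70]=0;m[160:]=0;m[:,:155]=0;m[:,380:]=0
print("deck",m.sum(),rect(P,m),np.median(P[m][:,2]))
def pl(u,v,z):
    d=T[:3,:3]@np.array([(u-c["cx"])/c["fx"],(v-c["cy"])/c["fy"],1]);o=T[:3,3];return (o+d*(z-o[2])/d[2]).round(4)
print("row profile",f[120,216:316].mean(1).astype(int).tolist())
print("col profile",f[100:150,240].mean(1).astype(int).tolist())
for u in(223.,251.5,257.,263.5,309.): print(u,pl(u,121,.077))
for v in(107,113,129,134): print(v,pl(257,v,.085),pl(257,v,.077))
# floor depth mask
m=ok&(abs(P[...,2]-.077)<.003);m[:104]=0;m[138:]=0;m[:,:218]=0;m[:,315:]=0
print("floor",rect(P,m),np.median(P[m][:,2]))
# pin shaft: points below the fingers
m=ok&(P[...,2]>.15)&(np.hypot(P[...,0]-.555,P[...,1]-.2345)<.02);m[225:]=0
Q=P[m];print("shaft",m.sum(),Q[:,2].min(),Q[:,2].max());
for lo in np.arange(.16,.23,.01):
    q=Q[(Q[:,2]>=lo)&(Q[:,2]<lo+.01)]
    if len(q):print(round(lo,3),len(q),q.mean(0).round(4),np.ptp(q[:,1]).round(4))
E
```

```text
deck 15579 ((496.4743347167969, 246.2271728515625), (200.8292694091797, 83.4110107421875), 85.01668548583984) 0.08466874308178018
row profile [135, 133, 135, 135, 135, 138, 116, 148, 230, 227, 228, 227, 225, 227, 227, 225, 226, 227, 226, 225, 227, 228, 224, 224, 225, 224, 225, 227, 226, 225, 225, 226, 225, 225, 232, 172, 98, 93, 95, 95, 96, 94, 95, 95, 95, 90, 91, 179, 232, 229, 229, 228, 229, 227, 230, 228, 229, 229, 231, 228, 227, 229, 227, 228, 229, 229, 230, 225, 228, 228, 227, 228, 228, 229, 228, 226, 229, 228, 228, 229, 228, 227, 227, 229, 227, 228, 227, 229, 227, 229, 237, 131, 59, 143, 142, 145, 146, 146, 146, 147]
col profile [139, 139, 139, 138, 141, 137, 141, 119, 95, 96, 100, 93, 94, 135, 211, 230, 228, 227, 228, 227, 225, 224, 226, 225, 228, 230, 230, 223, 163, 107, 114, 115, 114, 110, 116, 135, 140, 139, 138, 135, 136, 137, 135, 137, 136, 137, 136, 135, 139, 136]
223.0 [0.4969 0.2039 0.077 ]
251.5 [0.4993 0.2323 0.077 ]
257.0 [0.4997 0.2378 0.077 ]
263.5 [0.5003 0.2443 0.077 ]
309.0 [0.504  0.2898 0.077 ]
107 [0.4863 0.239  0.085 ] [0.4863 0.239  0.077 ]
113 [0.4919 0.2385 0.085 ] [0.492  0.2385 0.077 ]
129 [0.507  0.2373 0.085 ] [0.5076 0.2372 0.077 ]
134 [0.5119 0.2369 0.085 ] [0.5125 0.2368 0.077 ]
floor ((499.9119873046875, 245.98165893554688), (84.48835754394531, 18.439208984375), 85.26530456542969) 0.0769137524644618
shaft 378 0.1776549256363487 0.23360678765269313
0.17 12 [0.553  0.234  0.1789] 0.008
0.18 53 [0.5531 0.2342 0.1851] 0.0083
0.19 66 [0.5531 0.234  0.1951] 0.0088
0.2 46 [0.5527 0.2341 0.2037] 0.0077
0.22 38 [0.5461 0.2344 0.229 ] 0.0182
0.23 163 [0.5464 0.2346 0.2318] 0.0164
```

Hole centre is at about (0.4995, 0.238), and the pin is upright with its tip 63 mm below the TCP. I'll descend in small force-guarded steps.

```bash
cat > push.py <<'E'
from station import *
from h import *
import sys
X,Y=float(sys.argv[1]),float(sys.argv[2]); OFF=.0633
r=down(85.2)
move_linear([X,Y,.093+OFF+.02],.15,r); move_linear([X,Y,.079+OFF],.05); sleep(.2)
f0=observe()["force"]; print("bias",f0.round(2),observe()["ee_pos"],observe()["t"])
z=.079; ok=True; bar=None; log=[]
while z>.055:
    z-=.0005 if z>.074 else .001
    move_linear([X,Y,z+OFF],.02); o=observe(); f=o["force"]-f0
    log.append((round(z*1e3,1),round((o["ee_pos"][2]-OFF)*1e3,1),*f.round(1)))
    if z>.0725 and abs(f[2])>3: print("FLOOR?");break
    if np.linalg.norm(f)>11: print("HIGH");break
    if bar is None and f[2]>2 and z<.0725: bar=z; print("bar",z)
    if bar and z<bar-.0052:
        c=capture("wrist");P=world(c,wristT(o,c)); 
        c=capture("top");P=world(c); w=P[140:205,145:220,2]; n=int((w>.11).sum()); print(z,"top>0.11:",n)
        if n>1700: print("OPENING");break
    if bar and z<bar-.0095:break
for l in log: print(*l)
o=observe();print(o["t"],o["gripper_width"],o["force"].round(2))
cv2.imwrite("pics/push.png",capture("scene")["frame"][:,:,::-1])
E
sed -i '/c=capture("wrist");P=world/s/.*//' push.py
python3 - <<'E'
from h import *
a=dict(np.load("top0.npz"));print("baseline",(world(a)[140:205,145:220,2]>.11).sum())
E
python3 push.py .4990 .238
```

```text
baseline 24
bias [-0.13  0.31 -1.07] [0.49915602 0.23814474 0.14267103] 9.7833
bar 0.06699999999999999
0.060999999999999985 top>0.11: 1301
0.059999999999999984 top>0.11: 2509
OPENING
78.5 78.6 0.5 0.4 0.5
78.0 77.9 0.3 -0.2 0.6
77.5 77.4 -0.1 0.5 -0.1
77.0 76.9 0.4 -1.2 -0.6
76.5 76.5 0.5 0.3 0.5
76.0 76.0 0.9 0.1 0.5
75.5 75.5 0.4 0.1 0.2
75.0 75.0 0.7 -0.1 0.4
74.5 74.5 -1.5 -0.3 -0.3
74.0 74.0 0.4 -0.1 -0.0
73.0 72.9 0.6 0.3 0.5
72.0 71.9 1.0 0.1 0.9
71.0 70.9 -0.6 0.1 0.6
70.0 69.9 0.3 0.3 0.6
69.0 68.9 0.3 -0.5 -0.2
68.0 68.1 0.4 -0.6 -0.5
67.0 67.5 0.2 -0.8 3.4
66.0 66.3 -0.9 0.1 4.4
65.0 65.1 -0.5 -0.7 5.3
64.0 64.0 -0.0 -1.1 5.0
63.0 63.0 -0.1 -0.5 5.2
62.0 62.1 -0.9 -0.8 5.9
61.0 61.0 1.0 0.5 5.2
60.0 60.0 1.1 0.6 5.7
15.8833 0.014401072024702331 [0.16 0.1  4.55]
```

```bash
python3 - <<'E'
from station import *
from h import *
sleep(.8)
o=observe();print(o["t"],o["force"].round(2))
cv2.imwrite("pics/push2.png",cv2.resize(capture("scene")["frame"][120:300,240:460,::-1],None,fx=3,fy=3))
E
```

```text
16.7333 [ 0.36 -0.11  4.72]
```

View pics/push2.png

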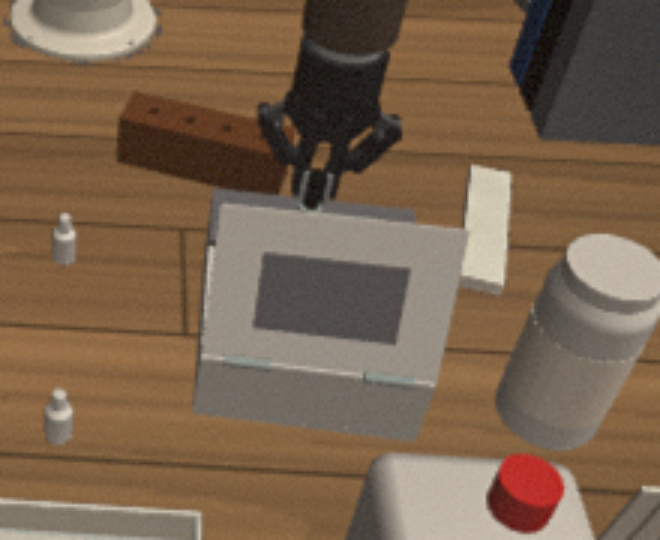

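The scene crop shows the lid standing open behind the gripper. I'll withdraw straight up and put the pin back in its original hole, with a force guard.

```bash
python3 - <<'E'
from station import *
from h import *
X,Y=.5332,-.1925
move_linear([.4990,.238,.19],.12)
move_linear([.4990,.08,.19],.2)
move_ptp([X,Y,.165],down(168.87)); move_linear([X,Y,.133],.08); sleep(.2)
o=observe();f0=o["force"];print("bias",f0.round(2),o["ee_pos"],o["t"],o["gripper_width"])
z=.133;log=[];bad=0
while z>.0745:
    z-=.002 if z>.08 else .0007
    move_linear([X,Y,z],.04);o=observe();f=o["force"]-f0;log.append((round(z*1e3,1),*f.round(1)))
    if abs(f[2])>4 or np.hypot(*f[:2])>8: break
for l in log[::3]+log[-3:]:print(*l)
o=observe();print(o["t"],o["ee_pos"])
E
```

```text
bias [-0.05  0.87 -0.52] [ 0.53361195 -0.19254056  0.13362849] 20.925 0.014456502604473247
131.0 0.7 -0.8 -0.3
125.0 -0.5 -1.1 0.3
119.0 0.6 -0.7 -0.8
113.0 0.4 -0.5 -1.0
107.0 0.5 -1.5 -0.5
101.0 -0.6 -0.9 0.2
95.0 0.2 -0.1 -0.8
89.0 -1.1 -1.3 -0.9
83.0 -0.4 -1.6 -0.4
78.3 -0.4 0.2 -0.6
76.2 1.2 -1.1 1.4
76.2 1.2 -1.1 1.4
75.5 -0.4 -0.9 -0.5
74.8 -0.6 -1.4 4.1
29.175 [ 0.53329942 -0.19252195  0.07527135]
```

Flange contact felt at home height. I'll release, back off, and check.

```bash
python3 - <<'E'
from station import *
from h import *
X,Y=.5332,-.1925
set_gripper(.06); sleep(.2); move_linear([X,Y,.13],.08); move_linear([X-.03,Y,.26],.15); set_gripper(.085)
o=observe();c=capture("wrist");P=world(c,wristT(o,c));ok=c["z_map"]>0
d=np.hypot(P[...,0]-.5332,P[...,1]+.1925)
m=ok&(P[...,2]>.09)&(P[...,2]<.125)&(d<.03); print("pin",rect(P,m),np.percentile(P[m][:,2],[50,97]))
m=ok&(P[...,2]>.058)&(P[...,2]<.0655)&(np.hypot(P[...,0]-.536,P[...,1]+.174)<.11);print("rack",rect(P,m))
move_joints([-0.886,0.385,0.008,0,-1.194,-0.259])
s=capture("top");b=capture("scene")
a=dict(np.load("top0.npz"));df=np.abs(s["frame"].astype(int)-a["frame"]).max(2)>60
n,l,st,ce=cv2.connectedComponentsWithStats(df.astype(np.uint8));print([(x[:].tolist()) for x in st[1:] if x[4]>6])
cv2.imwrite("pics/end.png",np.vstack([np.hstack([cv2.resize(x[r0:r1,c0:c1],(400,300)) for x,r0,r1,c0,c1 in q]) for q in
 (((c["frame"],60,285,110,410),(s["frame"],90,270,90,330)),((b["frame"],130,325,120,380),(s["frame"],0,384,0,512)))])[:,:,::-1])
print(observe()["t"],observe()["gripper_width"])
E
```

```text
pin ((533.4447631835938, -192.70204162597656), (16.100446701049805, 15.467156410217285), 6.293747425079346) [0.10720133 0.10875375]
rack ((537.7662963867188, -171.53213500976562), (189.93104553222656, 55.69843673706055), 78.87495422363281)
[[140, 142, 74, 44, 1848], [165, 154, 8, 2, 9], [171, 185, 17, 3, 32]]
33.9333 0.08515778951273316
```

View pics/end.png

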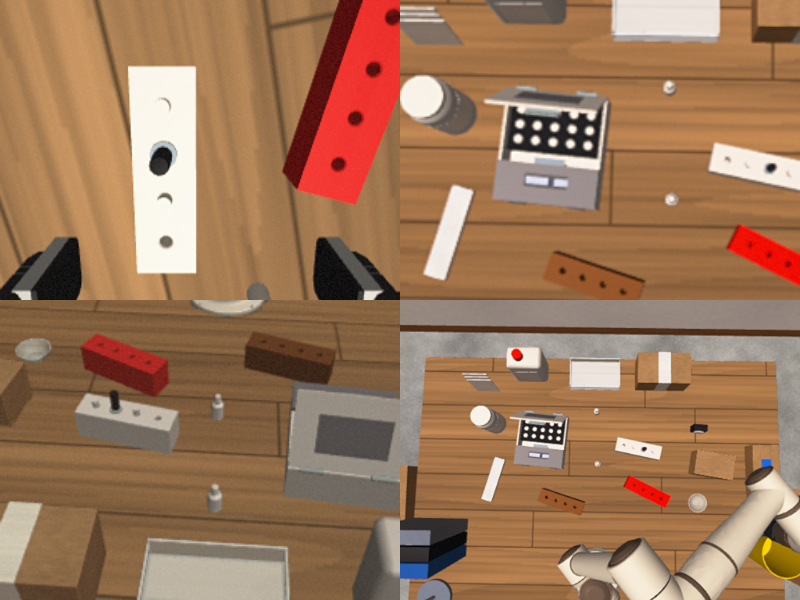

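The views show the pin upright in the rack with its top at 108 mm, which means it is home. The lid is open, and only the case region differs from the first top image.

```bash
python3 -c "
from station import *
close_job()"
```

```text
the job is handed in; nothing more can be done
```

The lid is open, the release pin is home in the rack again, and the job was handed in at about 34 s of the 64 s allowed.

- **Pin:** I took it from the white rack, where it stood in the third hole from the left in the top view. The red and brown racks were look-alikes and I left them alone.
- **Hole:** The wrist camera showed the hole about 8 mm to the −y side of the groove's centre. I found it by sight and confirmed it by feel, because the pin passed the groove floor without contact; I did not slide along the groove.
- **Catch:** The pin met the bar at about 67–68 mm height. The lid sprang up about 7–8 mm further down, with forces up to about 6 N.
- **Return:** I put the pin back in its original hole and felt the flange seat at about 4 N.

In the last checks the pin stood upright with its top at 108–109 mm (108 mm is home). The rack had not moved beyond measuring error, and the robot was back at its start pose. The top camera showed a change only at the opened lid, and no check failed or disagreed.

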